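# Complete the jig with the spacer sleeve of the right height

### The job

Three of the four spacer sleeves are screwed to the plywood jig on the worktop; a panel shall later lie level on all four. From the three loose aluminium sleeves take the one that is just as tall as those on the jig and stand it upright on the empty seat, centred over the screw hole inside the red ring. Leave the two wrong sleeves standing where they are.

Things in the scene. Friction and masses are not known exactly. Their poses are not given: they have to be found in the camera images.
- sleeve_a: Loose, upright plain aluminium spacer sleeve (tube): 35 mm tall, 36 mm outside diameter, 16 mm bore right through, about 77 g, standing on the worktop. Origin at the middle of the tube (17.5 mm above its foot), z along the tube.
- sleeve_b: Loose, upright plain aluminium spacer sleeve (tube): 50 mm tall, 36 mm outside diameter, 16 mm bore right through, about 110 g, standing on the worktop. Origin at the middle of the tube (25 mm above its foot), z along the tube.
- sleeve_c: Loose, upright plain aluminium spacer sleeve (tube): 65 mm tall, 36 mm outside diameter, 16 mm bore right through, about 143 g, standing on the worktop. Origin at the middle of the tube (32.5 mm above its foot), z along the tube.
- empty_seat: Empty seat of the fixed plywood jig (200 x 250 mm, 12 mm thick): dark screw hole in a red ring, 60 mm inside. Origin: hole centre on the board's top face, z up, x along the short side. The four seats form a rectangle, 110 mm along x by 170 mm along y; any corner may be the empty one. The other three carry fixed sleeves, 36 mm across, 50 mm tall above the board, a dark screw sunk in each bore.
There are look-alikes about, which are no part of the job. What is shaped like the sleeve_c but yellow is not meant.

How it is judged:
By the outcome, as a careful person would: the job done as asked, in the order asked, and still so for the second after the job is handed in, with the robot touching nothing.
It also fails if it takes over 40 s, if anything falls off the work surface, if the arm or the gripper's body presses on something with over 40 N, if the wrist force passes 120 N, or if a joint passes its speed limit or range.

### The arm

A 6-joint arm with a two-finger parallel gripper is mounted at the origin on a cart in front of the work surface, level with it; the furniture and walls round the work are solid. World frame = base frame: x ahead of the robot, y to its left, z up, the work surface at z = 0. Lengths are in mm, angles in rad, forces in N, time in s.
With the tool pointing down it reaches from about 275 to 750 mm from the base axis. Payload 10.2 kg.
Tool frame: the origin (TCP) lies at the very end of the fingers, on their centre line; the grasp point (between the pads) lies 19 mm behind it; z points along the fingers, y is the line along which they close (so a half turn about z gives the same grasp; the last joint's range is limited). The gripper opens to 88 mm and grips with 3 to 60 N. Pads are 18 mm wide; open, the fingers measure 123 mm over their backs; the gripper's body (75 mm by 187 mm) begins 45 mm behind the grasp point.
Start: joints at [1.05, 0.313, 1.498, -0, 1.331, -0.223], TCP at [154.057, 501.894, 238.72] pointing down, gripper open.
Joint ranges: [-2.94, 2.94], [-0.97, 2.17], [0.19, 2.56], [-1.23, 4.37], [0.02, 3.11], [-2.88, 2.88]. Speed limits (rad/s): [2.39, 2.39, 3.01, 3.14, 3.14, 3.14].

### API

Orientations are given as a rotation vector (axis times angle).
In Python, from bench import read_state, camera, camera_info, hand_in gives the robot as it stands.
- The arm moves only by the tool jog_arm, never from a script. Its argument "series" is a list of rows, each a list of 5 numbers: the finger opening in mm, from 0 to 88.1, then the shift along the tool's x, y, z as a fraction of full scale, then the turn about the tool's z as a fraction of full scale. In form: [[jaw, x, y, z, spin], ...]. A call has 1 to 8 rows; each row shifts and turns the commanded pose from where the row before left it, along the tool's axes as they then stand; what a row does not reach is not made up. Full scale, the value 1, is 0.05 m for a shift and 4 degrees for a turn. A row lasts 1/8 s, in which the tool goes at most 62.5 mm and 10.7 degrees, less where a joint would pass 70% of its speed; a pose out of reach is approached as far as the arm can. A call with a number of a shift or a turn outside -1 to 1 is refused whole. A call with a gripper value outside its range is refused whole. The fingers move at their own pace and stop on an object; "newtons" is the grip in N (left out, the last holds). Time passes only in rows, so rows that do not move let the fingers close. It gives the time, the measured TCP pose, the force, the opening and the grip force at its end, in the units of the state.
- read_state(): the state, without advancing time (a new reading comes with each control period).
- camera(name): name is "scene" or "top" or "wrist"; returns the picture (384x512x3 uint8, blue, green, red); there is no depth.
- camera_info(name): a dict with "fx", "fy", "cx", "cy" (pixels), "rvec" (rotation vector, rad) and "tvec" (3), from world to camera coordinates, as OpenCV has them. Camera axes: x right, y down, z forward; pixel columns grow to the right and rows downward; lengths in mm; the calibration is good to about 2 mm. The wrist camera is an equidistant fisheye: a pixel r from the principal point sees the ray r / f radians off the axis. A picture is of the moment at which its call begins: read the wrist's pose just before it. camera_info takes no time and is no camera call; for the wrist camera it gives the pose at the moment of the call.
- hand_in(): hands the job in; it is judged then, once.
The state is a dict: "t": time; "q": joint angles; "joint_vel": joint speeds; "effort": joint torques, N m; "position": TCP position; "tcp_rot": TCP orientation; "wrist_force": force on the tool from outside, world axes, zero at the start; "torque": the same for the moment, N m; "opening": finger opening in mm; "grasp_force": force on a finger pad.
Only numpy, scipy, OpenCV 4.12 (cv2) and the standard library are available. Lean on these libraries where they do the work, as an engineer would, in place of code of your own. Each camera call takes 0.05 s, during which the arm holds its last target. There are 200 camera calls.

## Working session

There is one attempt and no reset: what is moved stays moved. The work goes in short steps, Python scripts to look and compute and a tool call to move; the robot and the scene stay as the last step left them, time stands still between calls to the robot, and variables do not carry over. Pictures are saved under pics/ and viewed, at most 10 in all, crops included, and the job is handed in when it is done.

Besides the shell and the picture viewer there is one more tool, called after "Call:" as name(argument=value, ...), one argument or row to a line, values as JSON. jog_arm: Moves the arm, as the interface text tells. Its arguments: {"type":"object","properties":{"series":{"type":"array","items":{"type":"array","items":{"type":"number"}}},"newtons":{"type":"number"}},"required":["series"]}

```bash
mkdir -p pics; cat > h.py <<'E'
import numpy as np,cv2
from bench import *
def pix2world(name,u,v,z,info=None):
    i=info or camera_info(name); R=cv2.Rodrigues(np.array(i["rvec"],float))[0]; t=np.array(i["tvec"],float).ravel()
    x=(u-i["cx"])/i["fx"]; y=(v-i["cy"])/i["fy"]
    if name=="wrist":
        r=np.hypot(x,y); d=np.array([x/r*np.sin(r),y/r*np.sin(r),np.cos(r)]) if r>0 else np.array([0,0,1.])
    else: d=np.array([x,y,1.])
    c=-R.T@t; d=R.T@d
    return c+d*(z-c[2])/d[2]
E
python3 - <<'E'
from h import *
for n in("top","scene"):
    cv2.imwrite(f"pics/{n}0.png",camera(n)); print(camera_info(n))
s=read_state();print(s["position"],s["tcp_rot"],s["opening"])
E
```

```text
{'fx': 392.66412960601883, 'fy': 392.66412960601883, 'cx': 258.7084667800104, 'cy': 193.49520599804214, 'rvec': array([ 2.13955257, -2.14022885,  0.17639159]), 'tvec': array([  23.91450952,  534.53649968, 1028.45148358])}
{'fx': 468.4046686170344, 'fy': 468.4046686170344, 'cx': 258.05513749950353, 'cy': 194.13036067979112, 'rvec': array([ 2.20058206, -0.717263  ,  0.32160547]), 'tvec': array([-419.34599929,  257.3687277 ,  956.74542505])}
[153.94156844 501.69561653 238.24315013] [-4.65959360e-01 -3.10647913e+00  1.65177918e-03] 88.17215480211487
```

View pics/top0.png

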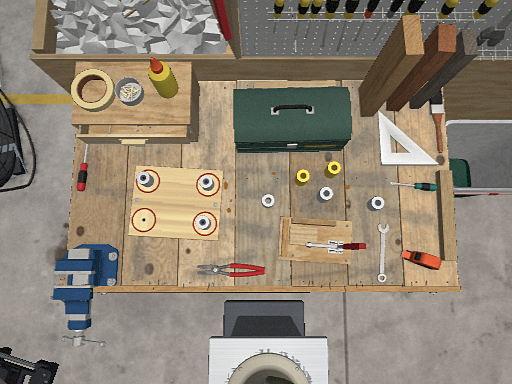

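View pics/scene0.png

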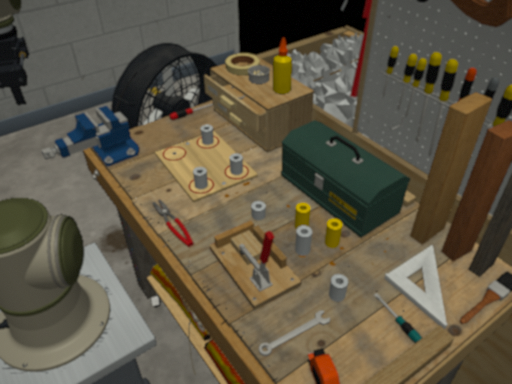

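The top view shows grey loose sleeves at (268,201), (326,193) and (377,203), and yellow look-alikes at (303,176) and (334,168). In the scene view the three grey ones are at (258,210), which looks short, (303,240), which looks tall, and (338,287), which looks medium. The empty seat is at top (143,220). I'll check with crops and the geometry.

```bash
python3 - <<'E'
from h import *
t=cv2.imread("pics/top0.png");s=cv2.imread("pics/scene0.png")
a=cv2.resize(t[150:250,120:400],(784,280),interpolation=cv2.INTER_CUBIC)
b=cv2.resize(s[190:310,230:370],(350,300),interpolation=cv2.INTER_CUBIC)
c=cv2.resize(s[120:200,150:270],(434,290),interpolation=cv2.INTER_CUBIC)
o=np.zeros((584,790,3),np.uint8);o[:280,:784]=a;o[282:582,:350]=b;o[282:572,352:786]=c
cv2.imwrite("pics/crop.png",o)
i=camera_info("scene")
for n,u,v in(("L",268,201),("M",326,193),("R",377,203)):
  for h in(35,50,65):
    p=pix2world("top",u,v,h); 
    q=[cv2.projectPoints(np.array([[p[0],p[1],z]]),i["rvec"],i["tvec"],np.array([[i["fx"],0,i["cx"]],[0,i["fy"],i["cy"]],[0,0,1]]),None)[0].ravel().round(1) for z in(0,h)]
    print(n,h,p.round(),"scene base,top",*q)
p=pix2world("top",143,220,12);print("seat",p)
for u,v in((146,179),(207,182),(203,222)):print(pix2world("top",u,v,62).round())
E
```

```text
L 35 [515.  -2.  35.] scene base,top [257.3 216.8] [257.2 206.7]
L 50 [513.  -1.  50.] scene base,top [256.5 217.1] [256.4 202.5]
L 65 [511.  -1.  65.] scene base,top [255.7 217.3] [255.6 198.1]
M 35 [ 537. -161.   35.] scene base,top [305.1 251.4] [306.1 241.1]
M 50 [ 535. -159.   50.] scene base,top [303.5 251.1] [304.9 236.4]
M 65 [ 532. -156.   65.] scene base,top [302.  250.9] [303.7 231.5]
R 35 [ 509. -301.   35.] scene base,top [337.5 296.8] [339.4 286.7]
R 50 [ 507. -296.   50.] scene base,top [335.3 295.8] [337.9 281.2]
R 65 [ 505. -291.   65.] scene base,top [333.1 294.9] [336.4 275.6]
seat [465.03953224 344.65663967  12.        ]
[571. 327.  62.]
[563. 163.  62.]
[455. 171.  62.]
```

View pics/crop.png

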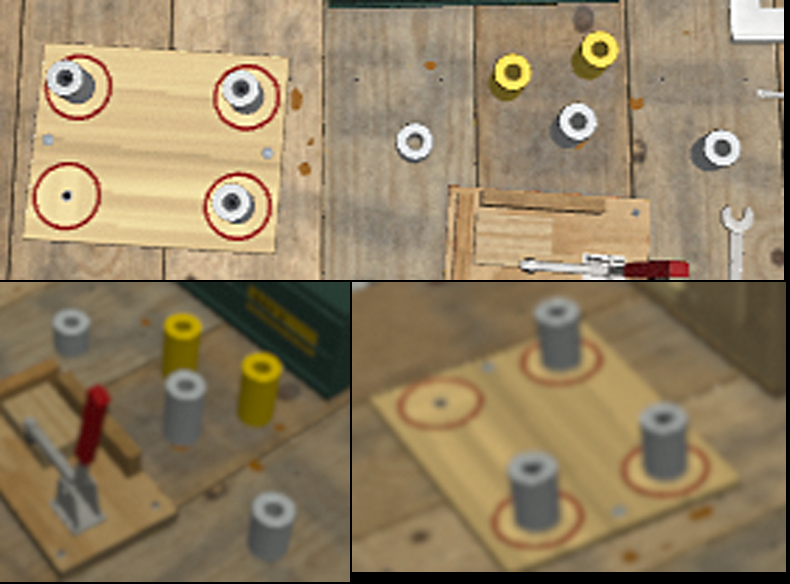

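All three readings agree: L is 35 mm (sleeve_a), M is 65 mm (sleeve_c) and R is 50 mm. R, at top (377,203) and scene (338,287), is therefore sleeve_b, at about (507,-297). It's grey, so it isn't a yellow look-alike. The empty seat is at about (465,342), which fits the rectangle. Moving over sleeve_b.

Call:
jog_arm(
  series=[
    [75,-0.71,-0.83,0,0],
    [75,-0.71,-0.83,0,0],
    [75,-0.71,-0.83,0,0],
    [75,-0.71,-0.83,0,0],
    [75,-0.71,-0.83,0,0],
    [75,-0.71,-0.83,0,0],
    [75,-0.71,-0.83,0,0],
    [75,-0.71,-0.83,0,0],
  ],
  newtons=25,
)

```text
t: 1.1
position: [328.4, 99.5, 238.8]
tcp_rot: [0.466, 3.106, 0.0]
wrist_force: [1.1, 0.8, 0.1]
opening: 75.0
grasp_force: 0.0
```

Call:
jog_arm(
  series=[
    [75,-0.71,-0.83,0,0],
    [75,-0.71,-0.83,0,0],
    [75,-0.71,-0.83,0,0],
    [75,-0.71,-0.83,0.2,0],
    [75,-0.71,-0.83,0.3,0],
    [75,-0.71,-0.83,0.3,0],
    [75,-0.71,-0.83,0.4,0],
    [75,-0.71,-0.83,0.4,0],
  ],
)

```text
t: 2.1
position: [502.6, -301.2, 157.7]
tcp_rot: [-0.466, -3.106, -0.0]
wrist_force: [1.2, -0.3, -0.4]
opening: 74.7
grasp_force: 0.0
```

```bash
python3 - <<'E'
from h import *
s=read_state();i=camera_info("wrist");im=camera("wrist");cv2.imwrite("pics/w1.png",im)
print(s["t"],s["position"],s["tcp_rot"],i)
np.save("w1.npy",i,allow_pickle=True)
E
```

```text
2.1 [ 502.64262199 -301.19284978  157.716651  ] [-4.66316977e-01 -3.10647257e+00 -4.91281877e-04] {'fx': 297.3186396354542, 'fy': 297.3186396354542, 'cx': 255.31326328309356, 'cy': 193.9657183509128, 'rvec': array([-2.35063155, -1.73806215, -0.22905093]), 'tvec': array([ 140.13954842, -564.99542172,  162.44482612])}
```

View pics/w1.png

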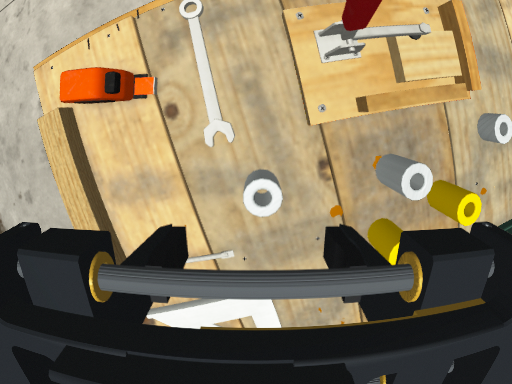

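The wrist view shows the target sleeve's top rim centred at about (263,196). Sleeve_c is at (417,180), the yellow ones are at (468,208) and (385,240), and sleeve_a is at (503,128).

```bash
python3 - <<'E'
from h import *
i=camera_info("wrist");p=pix2world("wrist",263,196,50,i);print(p)
a,b=pix2world("wrist",244,197,50,i),pix2world("wrist",282,197,50,i);print("dia",np.linalg.norm(a-b))
s=read_state();R=cv2.Rodrigues(np.array(s["tcp_rot"]))[0]
print("tool delta",R.T@(np.array([p[0],p[1],22])-s["position"]))
E
```

```text
[ 507.86187155 -299.64078852   50.        ]
dia 33.038667313692514
tool delta [ -3.44949768   7.16030296 131.61503661]
```

Call:
jog_arm(
  series=[
    [75,-0.04,0.04,0.5,0],
    [75,-0.04,0.04,0.6,0],
    [75,0,0,0.6,0],
    [75,0,0,0.5,0],
  ],
)

```text
t: 2.65
position: [506.9, -296.5, 47.2]
tcp_rot: [-0.466, -3.106, -0.001]
wrist_force: [-0.1, 0.8, -0.5]
opening: 75.0
grasp_force: 0.0
```

```bash
python3 - <<'E'
from h import *
s=read_state();i=camera_info("wrist");im=camera("wrist");cv2.imwrite("pics/w2.png",im)
print(s["t"],s["position"],s["tcp_rot"])
R=cv2.Rodrigues(np.array(i["rvec"]))[0]
T=cv2.Rodrigues(np.array(s["tcp_rot"]))[0]
# TCP-axis pixel at z=50, and where it maps
for dy in(-18,0,18):
  P=np.array([s["position"][0],s["position"][1],50.])+T[:,1]*dy
  c=R@P+i["tvec"];th=np.arctan2(np.hypot(c[0],c[1]),c[2]);ph=np.arctan2(c[1],c[0])
  print(i["cx"]+i["fx"]*th*np.cos(ph),i["cy"]+i["fx"]*th*np.sin(ph))
E
```

```text
2.65 [ 506.86419841 -296.5189394    47.22698971] [-4.65897546e-01 -3.10566594e+00 -1.21965187e-03]
220.14620434481427 243.40436318437025
254.39301832290198 243.65118660701117
288.6582943051866 243.4603627576435
```

View pics/w2.png

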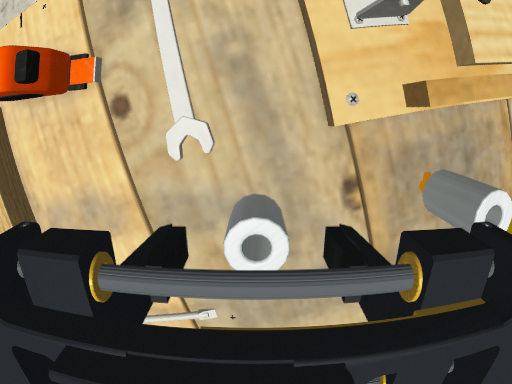

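The sleeve rim at (256,243) sits on the tool axis at (254,244). Going down 35 mm and closing.

Call:
jog_arm(
  series=[
    [75,0,0,0.4,0],
    [75,0,0,0.3,0],
    [30,0,0,0,0],
    [30,0,0,0,0],
    [30,0,0,0,0],
    [30,0,0,0,0],
    [30,0,0,0,0],
    [30,0,0,0,0],
  ],
)

```text
t: 3.7
position: [507.4, -297.0, 14.1]
tcp_rot: [0.466, 3.106, -0.0]
wrist_force: [-0.3, 1.9, 3.7]
opening: 33.6
grasp_force: 25.0
```

Call:
jog_arm(
  series=[
    [30,0,0,-0.5,0],
    [30,0,0,-0.8,0],
    [30,0,0,-0.8,0],
    [30,0,0,-0.8,0],
    [30,0,0,-0.3,0],
    [30,0.1,0.4,0,0],
    [30,0.2,0.8,0,0],
    [30,0.24,0.9,0,0],
  ],
)

```text
t: 4.7
position: [511.3, -186.0, 171.4]
tcp_rot: [-0.466, -3.103, -0.003]
wrist_force: [0.3, 0.0, -0.1]
opening: 33.5
grasp_force: 25.0
```

Call:
jog_arm(
  series=[
    [30,0.25,0.9,0,0],
    [30,0.25,0.9,0,0],
    [30,0.25,0.9,0,0],
    [30,0.25,0.9,0,0],
    [30,0.25,0.9,0,0],
    [30,0.25,0.9,0,0],
    [30,0.25,0.9,0,0],
    [30,0.25,0.9,0,0],
  ],
)

```text
t: 5.7
position: [520.4, 187.3, 171.6]
tcp_rot: [-0.465, -3.103, 0.001]
wrist_force: [0.4, 0.3, -0.8]
opening: 33.6
grasp_force: 25.0
```

Call:
jog_arm(
  series=[
    [30,0.25,0.9,0,0],
    [30,0.2,0.8,0,0],
    [30,0.1,0.4,0,0],
    [30,0,0,0,0],
  ],
)

```text
t: 6.2
position: [525.9, 293.9, 172.4]
tcp_rot: [-0.463, -3.105, 0.002]
wrist_force: [0.3, -0.0, -1.4]
opening: 33.8
grasp_force: 25.0
```

```bash
python3 - <<'E'
from h import *
s=read_state();i=camera_info("wrist");im=camera("wrist");cv2.imwrite("pics/w3.png",im)
print(s["t"],s["position"],s["tcp_rot"],s["opening"],s["grasp_force"])
E
```

```text
6.2 [525.90523278 293.94505271 172.39911014] [-4.63126288e-01 -3.10543388e+00  1.72815306e-03] 33.77067437071237 24.999853566259844
```

View pics/w3.png

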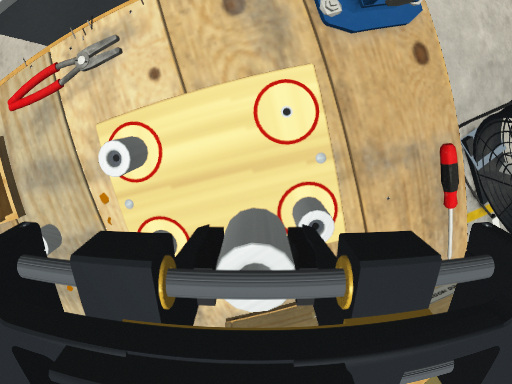

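The sleeve is held. The empty-seat hole is at (286.5,111.5) and the held sleeve's rim is around (256,280).

```bash
python3 - <<'E'
from h import *
i=camera_info("wrist");s=read_state()
h=pix2world("wrist",286.5,111.5,12,i);print("hole",h)
r=[pix2world("wrist",u,111.5,12,i) for u in(254.5,318.5)];print("ring dia",np.linalg.norm(r[0]-r[1]))
print("fixed tops",[pix2world("wrist",u,v,62,i).round(1) for u,v in((115,158),(317,226))])
T=cv2.Rodrigues(np.array(s["tcp_rot"]))[0]; d=h-s["position"]
print("tool d",T.T@d,s["position"]); a=np.arctan2(T[1,0],T[0,0]);print("flat",d[0]*np.cos(a)+d[1]*np.sin(a),d[0]*np.sin(a)-d[1]*np.cos(a))
# sleeve side edges at base: TCP axis projections at sleeve foot/top
R=cv2.Rodrigues(np.array(i["rvec"]))[0]
for dz in(-14,36):
  for dx,dy in((0,0),(18,0),(-18,0),(0,18),(0,-18)):
    P=s["position"]-np.array([0,0,-dz])+T[:,0]*dx+T[:,1]*dy
    c=R@P+i["tvec"];th=np.arctan2(np.hypot(c[0],c[1]),c[2]);ph=np.arctan2(c[1],c[0])
    print(dz,dx,dy,i["cx"]+i["fx"]*th*np.cos(ph),i["cy"]+i["fx"]*th*np.sin(ph))
E
```

```text
hole [468.40279312 344.1840782   12.        ]
ring dia 65.93569750115802
fixed tops [array([457.9, 176.9,  62. ]), array([576. , 338.4,  62. ])]
tool d [ 70.16079985  32.29112457 160.82886012] [526.26576406 292.89188753 172.78608329]
flat 70.35330240193957 32.084654750740626
-14 0 0 254.48501052597763 231.63645382023287
-14 18 0 254.4817350039226 201.68897961321687
-14 -18 0 254.49307155710565 259.31170880006755
-14 0 18 285.63644027780583 231.5222067048523
-14 0 -18 223.34698283389727 231.4758132291336
36 0 0 254.08621986298292 276.0473419577785
36 18 0 254.04754764031605 237.16501496783474
36 -18 0 254.13195506536226 309.7082877865045
36 0 18 296.57496277011023 275.5447983561975
36 0 -18 211.63730256701692 275.4487726683386
```

Call:
jog_arm(
  series=[
    [30,0.5,0.2,0,0],
    [30,0.6,0.3,0,0],
    [30,0.3,0.14,0.4,0],
    [30,0,0,0.7,0],
    [30,0,0,0.7,0],
    [30,0,0,0.5,0],
    [30,0,0,0.2,0],
    [30,0,0,0,0],
  ],
)

```text
t: 7.25
position: [469.5, 343.7, 48.8]
tcp_rot: [-0.468, -3.106, 0.0]
wrist_force: [0.5, -0.3, -2.1]
opening: 33.9
grasp_force: 25.0
```

```bash
python3 - <<'E'
from h import *
s=read_state();i=camera_info("wrist");im=camera("wrist");t=camera("top");sc=camera("scene")
cv2.imwrite("pics/w4.png",np.hstack([cv2.resize(im[100:340,130:380],(500,480),interpolation=cv2.INTER_CUBIC),cv2.resize(sc[130:190,150:185],(280,480),interpolation=cv2.INTER_CUBIC)]))
print(s["t"],s["position"],s["tcp_rot"],s["opening"],s["grasp_force"])
R=cv2.Rodrigues(np.array(i["rvec"]))[0]
def pr(P):
    c=R@P+i["tvec"];th=np.arctan2(np.hypot(c[0],c[1]),c[2]);ph=np.arctan2(c[1],c[0])
    return np.round([(i["cx"]+i["fx"]*th*np.cos(ph)-130)*2,(i["cy"]+i["fx"]*th*np.sin(ph)-100)*2],1)
T=cv2.Rodrigues(np.array(s["tcp_rot"]))[0]
p=s["position"]
for z,rad in((12,30),(p[2]-14,18),(p[2]+36,18)):
  print(z,[list(pr(np.array([p[0],p[1],z])+rad*(T[:,0]*a+T[:,1]*b))) for a,b in((1,0),(0,1),(0,-1))])
E
```

```text
7.25 [469.47365392 343.73975222  48.81375627] [-4.67516612e-01 -3.10632826e+00  4.91845883e-04] 33.884243890036686 24.999880573886912
12 [[np.float64(249.2), np.float64(145.5)], [np.float64(341.0), np.float64(236.3)], [np.float64(157.4), np.float64(236.2)]]
34.81375626896887 [[np.float64(249.0), np.float64(203.3)], [np.float64(311.3), np.float64(263.0)], [np.float64(186.7), np.float64(262.9)]]
84.81375626896887 [[np.float64(248.3), np.float64(274.5)], [np.float64(333.4), np.float64(351.2)], [np.float64(163.5), np.float64(351.0)]]
```

View pics/w4.png

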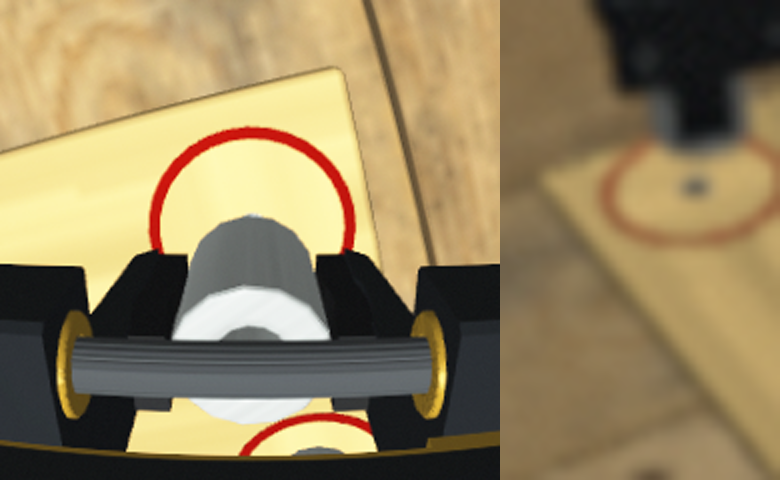

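The ring is about 4 mm further along tool x than the sleeve. Laterally it is centred, with ring centre u≈252 and sleeve u≈251 in the crop. Correcting this and lowering.

Call:
jog_arm(
  series=[
    [30,0.08,0.01,0,0],
    [30,0,0,0.2,0],
    [30,0,0,0.14,0],
    [30,0,0,0.06,0],
    [30,0,0,0.02,0],
    [30,0,0,0,0],
  ],
)

```text
t: 8.15
position: [465.7, 346.2, 27.8]
tcp_rot: [0.466, 3.107, 0.0]
wrist_force: [-0.0, -0.1, -1.1]
opening: 33.6
grasp_force: 25.0
```

Call:
jog_arm(
  series=[
    [30,0,0,0.02,0],
    [30,0,0,0,0],
  ],
)

```text
t: 8.4
position: [465.6, 346.1, 26.7]
tcp_rot: [0.466, 3.107, 0.0]
wrist_force: [0.9, -0.5, -1.2]
opening: 33.8
grasp_force: 25.0
```

```bash
python3 - <<'E'
from h import *
s=read_state();im=camera("wrist")
cv2.imwrite("pics/w5.png",cv2.resize(im[140:320,170:350],(720,600),interpolation=cv2.INTER_CUBIC))
print(s["t"],s["position"],s["wrist_force"])
i=camera_info("wrist");R=cv2.Rodrigues(np.array(i["rvec"]))[0];T=cv2.Rodrigues(np.array(s["tcp_rot"]))[0];p=s["position"]
def pr(P):
    c=R@P+i["tvec"];th=np.arctan2(np.hypot(c[0],c[1]),c[2]);ph=np.arctan2(c[1],c[0])
    return np.round([(i["cx"]+i["fx"]*th*np.cos(ph)-170)*4,(i["cy"]+i["fx"]*th*np.sin(ph)-140)*600/180]).astype(int)
for z,rad in((12,30),(12,18),(62,18)):
  print(z,rad,[list(map(int,pr(np.array([p[0],p[1],z])+rad*(T[:,0]*a+T[:,1]*b)))) for a,b in((1,0),(0,1),(0,-1),(-1,0))])
E
```

```text
8.4 [465.56468343 346.13218816  26.7456338 ] [ 0.85411651 -0.53852073 -1.18195769]
12 30 [[338, 134], [543, 302], [132, 302], [338, 452]]
12 18 [[338, 204], [462, 303], [214, 303], [338, 395]]
62 18 [[337, 321], [506, 449], [168, 449], [337, 562]]
```

View pics/w5.png

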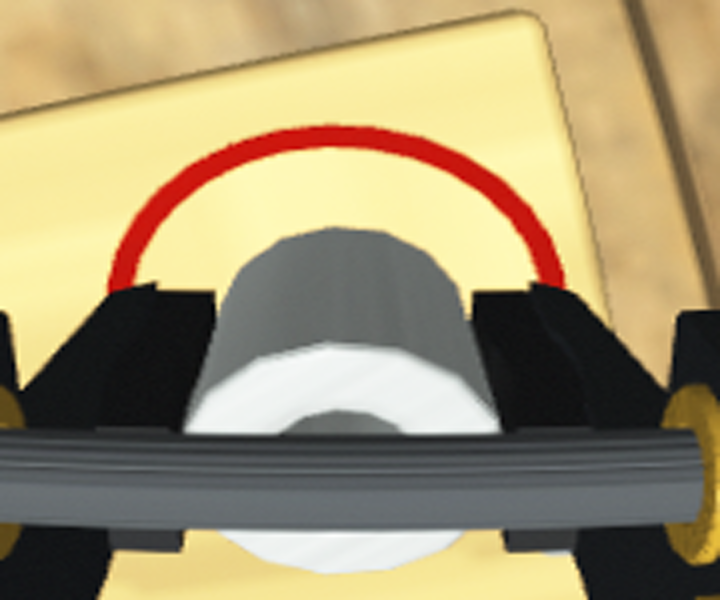

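Ring and foot agree within about 1.5 mm. A last small nudge, then lower to contact.

Call:
jog_arm(
  series=[
    [30,0.025,-0.015,0,0],
    [30,0,0,0.01,0],
    [30,0,0,0.01,0],
    [30,0,0,0,0],
  ],
)

```text
t: 8.95
position: [464.1, 345.8, 26.1]
tcp_rot: [0.466, 3.107, 0.0]
wrist_force: [-2.7, -2.3, 4.7]
opening: 33.4
grasp_force: 25.0
```

Contact (+4.7 N). Releasing and retreating straight up.

Call:
jog_arm(
  series=[
    [38,0,0,0,0],
    [50,0,0,0,0],
    [62,0,0,0,0],
    [70,0,0,0,0],
    [70,0,0,0,0],
    [70,0,0,-0.3,0],
    [70,0,0,-0.8,0],
    [70,0,0,-0.8,0],
  ],
)

```text
t: 9.95
position: [464.2, 345.8, 122.9]
tcp_rot: [0.466, 3.106, 0.001]
wrist_force: [0.5, 0.6, 0.8]
opening: 70.3
grasp_force: 0.0
```

Call:
jog_arm(
  series=[
    [70,0,0,-0.9,0],
    [70,-0.8,0,-0.2,0],
    [70,-0.8,0,0,0],
    [70,-0.4,0,0,0],
    [70,0,0,0,0],
  ],
)

```text
t: 10.58
position: [560.4, 315.9, 176.2]
tcp_rot: [0.468, 3.106, 0.0]
wrist_force: [-0.8, -0.1, -1.1]
opening: 70.6
grasp_force: 0.0
```

```bash
python3 - <<'E'
from h import *
s=read_state();i=camera_info("wrist");im=camera("wrist");sc=camera("scene")
cv2.imwrite("pics/w6.png",np.hstack([cv2.resize(im[0:260,130:390],(520,520),interpolation=cv2.INTER_CUBIC),cv2.resize(sc[110:240,140:210],(280,520),interpolation=cv2.INTER_CUBIC)]))
print(s["t"],s["position"],s["wrist_force"])
E
```

```text
10.575 [560.40579203 315.8745592  176.24297342] [-0.82283751 -0.05786466 -1.06887033]
```

View pics/w6.png

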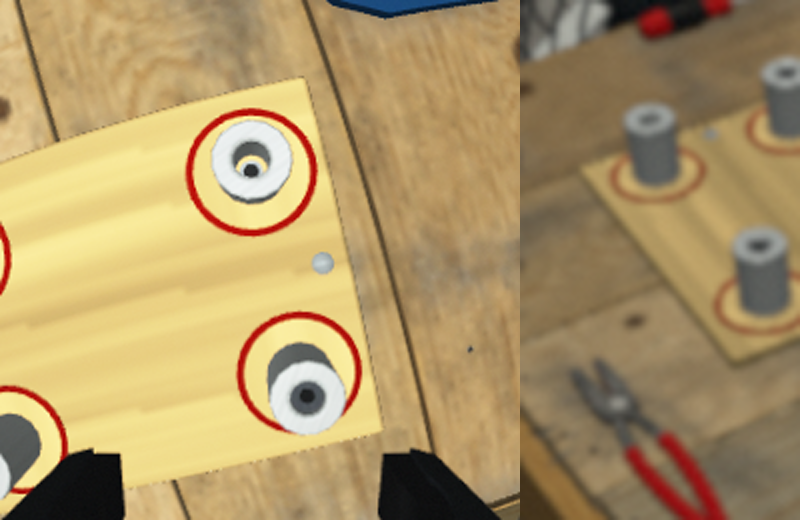

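The sleeve stands in the ring with the hole visible through its bore: rim (251,161), hole (251,171) in the crop. I'll check the numbers.

```bash
python3 - <<'E'
from h import *
i=camera_info("wrist")
f=lambda u,v,z:pix2world("wrist",130+u/2,v/2,z,i).round(1)
print(f(251,161,62),f(251,171,12),f(251.5,172,12)); print("fixed top, ring",f(307,397,62),f(299.5,372,12))
E
```

```text
[467.2 345.6  62. ] [466.5 345.9  12. ] [467.1 346.   12. ]
fixed top, ring [575.  339.2  62. ] [575.4 339.7  12. ]
```

Rim and hole agree within 1 mm, so I'm handing in.

```bash
python3 -c "from bench import hand_in;print(hand_in())"
```

```text
the job is handed in; nothing more can be done
None
```

Sleeve_b, the 50 mm one, stands upright on the empty seat, centred over the screw hole to within about 1 mm; I left sleeve_a and sleeve_c alone and handed the job in at about 10.6 s.

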